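# Take the grill plate's temperature

## Robot

A 6-joint arm with a two-finger parallel gripper is mounted at the origin on the work surface. World frame = base frame: x ahead of the robot, y to its left, z up, the work surface at z = 0. Lengths are in m, angles in rad, forces in N, time in s.
With the tool pointing down it reaches from about 0.35 to 0.975 m from the base axis. Payload 4.9 kg.
Tool frame: the origin (TCP) lies on the centre line of the jaws, within the pads' length; the fingertips stand 14 mm ahead of it and the grasp point (between the pads) lies 5 mm behind it; x points along the fingers, z is the direction in which the jaws open and shut, and the axes are right-handed (so a half turn about x gives the same grasp; the last joint's range is limited). The gripper opens to 85 mm and grips with 20 to 120 N. Pads are 22 mm wide; open, the fingers measure 114 mm over their backs; the gripper's body (76 mm by 85 mm) begins 54 mm behind the grasp point. The pads swing forward as they close: fully open they stand 13 mm farther back than shut.
Start: joints at [1.068, 0.053, 1.613, -0, 1.476, -0.119], TCP at [0.234, 0.58, 0.245] pointing down, gripper open.
Joint ranges: [-3.01, 3.01], [-1.01, 2.22], [0.06, 2.58], [-1.02, 4.17], [0.09, 2.62], [-3.14, 3.14]. Speed limits (rad/s): [2.57, 2.57, 3.14, 3.14, 3.14, 3.14].

## Interface

Orientations are given as a rotation vector (axis times angle).
In Python, from station import ctrl gives the robot as it stands.
- The arm moves only by the tool move_arm, never from a script. Its argument "increments" is a list that holds one entry, the list of rows, each a list of 4 numbers: the shift along the tool's x, y, z in units of 25 cm (1.0 is 25 cm), then the turn about the tool's x in units of 90 degrees (1.0 is 90 degrees). A call has 1 to 20 rows; each row shifts and turns the commanded pose from where the row before left it, along the tool's axes as they then stand; what a row does not reach is not made up. A row lasts 1/12 s, in which the tool goes at most 41.7 mm and 7.16 degrees, less where a joint would pass 70% of its speed; a pose out of reach is approached as far as the arm can. A call with a number of a shift or a turn outside -1 to 1 is refused whole. A call with a gripper value outside its range is refused whole. "gripper" is the closure, from 0 (fully open) to 1 (shut), set as the call begins (left out, the last holds). The fingers move at their own pace and stop on an object; "squeeze" is the grip in N (left out, the last holds). Time passes only in rows, so rows that do not move let the fingers close. It gives the time, the measured TCP pose, the force and the opening at its end, in the units of the state.
- ctrl.get_obs(): the state, without advancing time (a new reading comes with each control period).
- ctrl.get_image(name): name is "scene" or "top" or "wrist"; returns a dict with "pixels" (400x640x3 uint8, red, green, blue), "depth" (400x640 float32, m along the optical axis (not along the pixel's ray), 0 where there is no reading), "K" (3x3 intrinsics, pixels), "extrinsics" (4x4, takes a point from camera to world coordinates); the wrist camera has in their place "tool_from_camera" (4x4, takes a point from camera to tool coordinates, whose origin is the TCP and whose axes are the tool frame's). Camera axes: x right, y up, looking along -z (the intrinsics and any distortion apply to the point x, -y, -z); pixel columns grow to the right and rows downward; lengths in m; the calibration is good to about 2 mm. A picture is of the moment at which its call begins: read the wrist's pose just before it.
- ctrl.finish_job(): hands the job in, once; it reports no verdict.
Trained networks look in the newest picture that a camera, given by its name, has taken for a name from the list of things; names that differ only in an ending like _2 or _b are one class to them, and where a whole thing is asked for, a point or a joint stands for the part that bears it (a point fixed in the world has none). Each returns a list of dicts, best first, with "score" (0 to 1); they miss things now and then, are a little off and sometimes report something else, mostly with a low value. They report only what shows in the picture. A call takes as long as a camera call. They do not tell look-alikes from the thing itself.
- ctrl.trace(camera, target): "region" (400x640 bool, what is visible of it) and "pixel" ([row, column] in pixels, amid what is visible of it).
The state is a dict: "t": time; "q": joint angles; "dq": joint speeds; "effort": joint torques, N m; "tool_pos": TCP position; "tool_rot": TCP orientation; "contact_force": force on the tool from outside, world axes, zero at the start; "wrist_torque": the same for the moment, N m; "opening": finger opening in m.
Only numpy, scipy, OpenCV 4.12 (cv2) and the standard library are available. Lean on these libraries where they do the work, as an engineer would, in place of code of your own. Each camera call takes 0.05 s, during which the arm holds its last target. There are 200 camera calls.

## Task

Take the surface thermometer out of its dock and put its sprung tip square onto the middle of the smooth round spot in the grill's leaned-back upper plate, pressing gently until the tip is pushed all the way in, and hold it still like that for about two seconds without pushing the lid further back. Then stand the thermometer back in its dock, tip down and fully home, and let go. Leave the crock, the pepper mill and the jar where they are.

Things in the scene. Friction and masses are not known exactly. Their poses are not given: they have to be found in the camera images.
- wand: surface thermometer: grey bar 28 x 28 x 115 mm, below it a steel sleeve (18 mm round, 22 long) with a sprung tip; about 165 g. Starts upright in the dock, tip down, the bar's upper 60 mm clear to be gripped from above. Origin: centre of the bar's lower end, the shoulder; z up along the bar, away from the tip; x, y square to its sides. Bar's top at z = +115 mm, tip's face at z = -40 mm unpressed.
- probe (a joint): travel of the sprung tip (a steel disc 20 mm round on a brass stem) into the thermometer: 0 = fully out, 0.008 m = fully pushed in, at its stop. The spring takes 2 N to start and 6 N to reach the stop.
- tip (a point): the middle of the flat outer face of the sprung tip; it moves with the tip. Its axes are those of the thermometer.
- spot: smooth bare round spot, 44 mm across, in the middle of the dark ribbed plate (200 x 230 mm) inside the grill's lid. The lid leans back, away from the robot: the plate looks up and towards the robot, its normal 28 to 40 degrees from vertical. Origin: centre of the spot's surface; z: outward normal (press along -z); +x: down the slope towards the hinge; y: along the hinge.
- lid (a joint): opening angle of the grill's lid: 0 shut, here about 2.44 to 2.65 rad; its hinge is stiff and it stays as left, but it gives way to a push of more than about 25 N at the spot.
- grill: base of the contact grill, fixed, 230 mm deep (x), 270 wide (y), 85 high; origin under its centre. The lid's hinge lies along its far edge, 120 mm beyond the centre, 100 mm up; the open lid reaches 241 mm from it, its bar handle 278 mm.
- dock: white dock, fixed: 90 mm square foot and a square upright socket, 47 mm outside, 35 inside, flared mouth 115 mm high. Origin under its centre, z up, x, y square to its sides. A ledge 60 mm up carries the bar's shoulder; a 27 mm hole through it leaves sleeve and tip free. Fully home, the thermometer's origin is 60 mm above the dock's, on its axis, sides parallel to the socket's.
- crock: bystander: white utensil crock, 100 mm round, 120 mm high, with a wooden turner standing in it up to 195 mm; loose; origin under its centre
- mill: bystander: dark wooden pepper mill, 56 mm round, 150 mm high; loose; origin under its centre
- jar: bystander: brown glass jar, 64 mm round, 100 mm high; loose; origin under its centre
Mind the look-alikes: they are no part of the job. What is shaped like the dock but blue is not meant. There is more than one size of the wand; the job needs the smaller.

How it is judged:
By the outcome, as a careful person would: the job done as asked, in the order asked, and still so for the second after the job is handed in, with the robot touching nothing.
It also fails if it takes over 67 s, if anything falls off the work surface, if the arm or the gripper's body presses on something with over 40 N, if the wrist force passes 120 N, or if a joint passes its speed limit or range.

## Working session

There is one attempt and no reset: what is moved stays moved. The work goes in short steps, Python scripts to look and compute and a tool call to move; the robot and the scene stay as the last step left them, time stands still between calls to the robot, and variables do not carry over. Pictures are saved under pics/ and viewed, about 8 in all and at most 12, crops included, and the job is handed in when it is done.

Besides the shell and the picture viewer there is one more tool, called after "Call:" in YAML: its name, and indented under it one key for each argument. move_arm: Moves the arm, as the interface text tells. Shifts and turns lie within -1 to 1; 1 stands for 25 cm of shift or 90 degrees of turn. Its arguments: {"type":"object","properties":{"increments":{"type":"array","items":{"type":"array","items":{"type":"array","items":{"type":"number","minimum":-1,"maximum":1}}}},"gripper":{"type":"number"},"squeeze":{"type":"number"}},"required":["increments"]}

```bash
ls; mkdir -p pics
cat > h.py <<'E'
from station import ctrl
import numpy as np, cv2
from scipy.spatial.transform import Rotation as R
def pts(im,mask=None):
    d=im['depth']; K=im['K']; r,c=np.nonzero((d>0)&(mask if mask is not None else True))
    z=d[r,c]; p=np.c_[(c-K[0,2])/K[0,0]*z,-(r-K[1,2])/K[1,1]*z,-z]
    if 'extrinsics' in im: T=im['extrinsics']
    else:
        o=ctrl.get_obs(); W=np.eye(4); W[:3,:3]=R.from_rotvec(o['tool_rot']).as_matrix(); W[:3,3]=o['tool_pos']; T=W@im['tool_from_camera']
    return p@T[:3,:3].T+T[:3,3]
def save(n,im): cv2.imwrite('pics/'+n,im[:,:,::-1])
E
python3 - <<'E'
from h import *
o=ctrl.get_obs(); print({k:np.round(v,3).tolist() for k,v in o.items()})
for cam in ['scene','top']:
    im=ctrl.get_image(cam); save(cam+'1.png',im['pixels']); print(cam,np.round(im['K'],1).tolist(),np.round(im['extrinsics'],3).tolist())
    for n in ['wand','dock','spot','grill','crock','mill','jar','lid']:
        for t in ctrl.trace(cam,n)[:3]:
            P=pts(im,t['region'])
            print(n,round(t['score'],2),np.round(t['pixel']),t['region'].sum(),np.round(np.median(P,0),3) if len(P) else None, np.round(np.percentile(P,[2,98],axis=0),3).tolist() if len(P) else '')
E
```

```text
pics
{'t': 0.0, 'q': [1.068, 0.053, 1.614, -0.0, 1.476, -0.119], 'dq': [0.001, 0.001, 0.0, 0.001, -0.0, -0.001], 'effort': [-0.0, -39.366, -37.018, -0.0, 0.007, -0.0], 'tool_pos': [0.234, 0.579, 0.244], 'tool_rot': [-0.923, 1.369, 0.921], 'contact_force': [0.424, 0.084, -0.722], 'wrist_torque': [0.002, -0.039, 0.005], 'opening': 0.085}
scene [[436.1, 0.0, 318.3], [0.0, 436.1, 200.9], [0.0, 0.0, 1.0]] [[0.783, -0.44, 0.44, 1.041], [0.623, 0.541, -0.565, -0.669], [0.01, 0.716, 0.698, 0.977], [0.0, 0.0, 0.0, 1.0]]
wand 0.87 [162. 404.] 893 [0.602 0.321 0.144] [[0.571, 0.309, 0.003], [0.618, 0.352, 0.224]]
wand 0.69 [133. 364.] 154 [0.448 0.337 0.151] [[0.435, 0.327, 0.114], [0.459, 0.352, 0.178]]
dock 0.97 [136. 334.] 743 [0.285 0.371 0.043] [[0.229, 0.341, 0.0], [0.325, 0.458, 0.115]]
dock 0.68 [137. 391.] 608 [0.455 0.495 0.056] [[0.407, 0.462, 0.006], [0.482, 0.537, 0.115]]
dock 0.62 [166. 365.] 732 [0.452 0.328 0.026] [[0.39, 0.294, -0.0], [0.491, 0.39, 0.116]]
spot 0.62 [229. 350.] 108 [ 0.653 -0.05   0.166] [[0.636, -0.069, 0.155], [0.67, -0.031, 0.176]]
grill 0.94 [233. 320.] 115
[... 1175 characters left out ...]
95, 0.369, 0.116]]
spot 0.64 [128. 371.] 230 [ 0.655 -0.051  0.166] [[0.637, -0.071, 0.157], [0.671, -0.03, 0.177]]
spot 0.32 [120. 368.] 9420 [ 0.679 -0.055  0.179] [[0.568, -0.174, 0.109], [0.809, 0.065, 0.222]]
grill 0.59 [165. 363.] 18348 [ 0.573 -0.038  0.115] [[0.337, -0.167, 0.068], [0.796, 0.102, 0.22]]
crock 0.89 [209. 481.] 1724 [ 0.459 -0.357  0.077] [[0.405, -0.39, 0.003], [0.497, -0.295, 0.194]]
crock 0.48 [164. 362.] 18352 [ 0.573 -0.04   0.111] [[0.337, -0.168, 0.067], [0.797, 0.103, 0.219]]
mill 0.88 [124. 222.] 609 [0.684 0.348 0.108] [[0.669, 0.33, 0.003], [0.714, 0.379, 0.151]]
jar 0.61 [140. 478.] 678 [ 0.658 -0.364  0.092] [[0.635, -0.399, 0.009], [0.691, -0.345, 0.104]]
```

Run:
```python
from h import *
a=cv2.imread('pics/scene1.png'); b=cv2.imread('pics/top1.png')
a=cv2.resize(a[60:260,260:480],None,fx=3,fy=3,interpolation=cv2.INTER_CUBIC)[:300*2]
cv2.imwrite('pics/sc_crop.png',a)
```

```text
(no output)
```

View pics/top1.png

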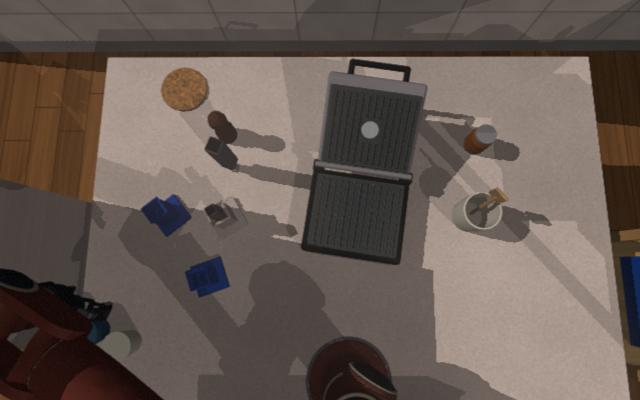

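View pics/sc_crop.png

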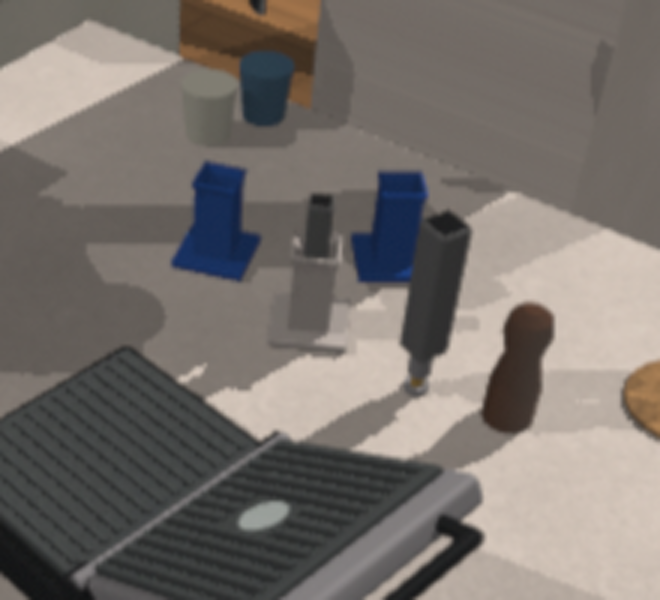

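The top view shows the white dock with the small wand at about px (212,215), between two blue docks. The larger wand stands free at (222,152), and the spot is at (370,130). Since the tool can only yaw, the wand has to be tilted in the grip, for example by pushing its side against the dock rim.

Run:
```python
from h import *
o=ctrl.get_obs(); print('toolR',R.from_rotvec(o['tool_rot']).as_matrix().round(3).tolist())
def plane(P):
    m=np.median(P,0)
    for _ in range(6):
        u,s,v=np.linalg.svd(P-P.mean(0),full_matrices=False); n=v[2]*np.sign(v[2][2]); d=np.abs((P-P.mean(0))@n); P=P[d<max(.004,1.5*np.median(d))]
    return P.mean(0),n,d.std()
for cam in ['scene','top']:
    im=ctrl.get_image(cam); px=im['pixels']
    t=ctrl.trace(cam,'spot')[0]
    r=t['region']; S=pts(im,r); 
    (cx,cy),ax,ang=cv2.fitEllipse(max(cv2.findContours(r.astype(np.uint8),0,1)[0],key=len)); print('ell',cx,cy,ax)
    P=pts(im); c=np.median(S,0)
    Q=P[(np.linalg.norm(P-c,axis=1)<.085)]; m,n,s=plane(Q)
    ms,ns,_=plane(S)
    print(cam,'spot mean',S.mean(0).round(4),'plane m',m.round(3),'n',n.round(3),'tilt',np.degrees(np.arccos(n[2])).round(1),'yaw',np.degrees(np.arctan2(n[1],n[0])).round(1),'spotn',ns.round(3),'off',((S.mean(0)-m)@n).round(4))
    # dock: socket rim
    A=P[(abs(P[:,0]-.445)<.07)&(abs(P[:,1]-.335)<.07)]
    B=A[(A[:,2]>.168)&(A[:,2]<.185)]; print('wandtop',len(B),B.mean(0).round(4),cv2.minAreaRect((B[:,:2]*1000).astype(np.float32)))
    B=A[(A[:,2]>.110)&(A[:,2]<.119)]; print('rim',len(B),cv2.minAreaRect((B[:,:2]*1000).astype(np.float32)))
    B=A[(A[:,2]>.004)&(A[:,2]<.013)]; print('foot',len(B),cv2.minAreaRect((B[:,:2]*1000).astype(np.float32)))
```

```text
toolR [[0.0, -0.927, 0.374], [0.0, 0.374, 0.927], [-1.0, 0.0, 0.0]]
ell 347.4378967285156 231.028564453125 (6.575953006744385, 16.054885864257812)
scene spot mean [ 0.6519 -0.05    0.1651] plane m [ 0.654 -0.052  0.168] n [-0.483  0.072  0.873] tilt 29.2 yaw 171.5 spotn [-0.494  0.067  0.867] off -0.0013
wandtop 55 [0.4443 0.3435 0.1748] ((443.00830078125, 346.4217529296875), (25.723703384399414, 28.83163833618164), 33.95743179321289)
rim 92 ((442.73321533203125, 345.1109619140625), (52.90285110473633, 54.23340606689453), 32.89665985107422)
foot 227 ((446.2558898925781, 335.5357666015625), (127.24577331542969, 138.1667938232422), 0.6513789296150208)
ell 369.5234680175781 129.1181640625 (15.758487701416016, 17.518728256225586)
top spot mean [ 0.6551 -0.0519  0.1663] plane m [ 0.656 -0.052  0.168] n [-0.485  0.075  0.872] tilt 29.4 yaw 171.2 spotn [-0.478  0.063  0.876] off -0.0007
wandtop 126 [0.4434 0.3454 0.1747] ((443.92828369140625, 346.22125244140625), (27.493743896484375, 27.591218948364258), 28.93375015258789)
rim 134 ((443.678466796875, 347.05133056640625), (54.05436706542969, 54.14435958862305), 31.480716705322266)
foot 383 ((445.59576416015625, 334.0069274902344), (136.41319274902344, 136.36508178710938), 0.17188474535942078)
```

Call:
move_arm:
  increments:
    - [[0,-0.1125,-0.055,0],[0,-0.1125,-0.055,0],[0,-0.1125,-0.055,0],[0,-0.1125,-0.055,0],[0,-0.1125,-0.055,0],[0,-0.1125,-0.055,0],[0,-0.1125,-0.055,0],[0,-0.1125,-0.055,0],[0,-0.1125,-0.055,0],[0,-0.1125,-0.055,0],[0,0,0,0.0676],[0,0,0,0.0676],[0,0,0,0.0676],[0,0,0,0.0676],[0,0,0,0.0676],[0,0,0,0.0676],[0,0,0,0],[0,0,0,0]]
  gripper: 0

```text
t: 2.6
tool_pos: [0.4433, 0.3467, 0.2453]
tool_rot: [-0.433, 1.527, 0.433]
contact_force: [-0.5, 0.5, 0.8]
opening: 0.0855
```

```bash
cat >> h.py <<'E'
def state():
    o=ctrl.get_obs(); M=R.from_rotvec(o['tool_rot']).as_matrix()
    print('t',round(o['t'],2),'pos',np.round(o['tool_pos'],4),'jaw',np.degrees(np.arctan2(M[1,2],M[0,2])).round(2),'x',M[:,0].round(3),'F',np.round(o['contact_force'],1),'op',round(o['opening'],4),'q6',round(o['q'][5],2)); return o,M
E
python3 - <<'E'
from h import *
o,M=state()
im=ctrl.get_image('wrist'); save('w1.png',im['pixels']); P=pts(im); c=np.array([.4435,.346])
A=P[np.linalg.norm(P[:,:2]-c,axis=1)<.06]
for lo,hi in [(.170,.180),(.11,.12),(.003,.014)]:
    B=A[(A[:,2]>lo)&(A[:,2]<hi)]; print(lo,len(B),B.mean(0).round(4),cv2.minAreaRect((B[:,:2]*1000).astype(np.float32)))
T=im['tool_from_camera']; print(T.round(3).tolist())
E
```

```text
t 2.6 pos [0.4433 0.3467 0.2453] jaw 31.66 x [ 0. -0. -1.] F [-0.5  0.5  0.8] op 0.0855 q6 -0.02
0.17 1205 [0.4392 0.3494 0.1736] ((439.8290100097656, 348.650634765625), (27.48194694519043, 27.599201202392578), 30.341171264648438)
0.11 980 [0.4367 0.3539 0.1126] ((440.0550842285156, 347.84600830078125), (54.32487869262695, 54.81263732910156), 30.686758041381836)
0.003 1917 [0.4299 0.3657 0.0104] ((439.520263671875, 348.201416015625), (90.14099884033203, 89.4889144897461), 30.42964744567871)
[[0.002, 0.305, -0.952, -0.127], [-0.001, 0.952, 0.305, 0.079], [1.0, 0.001, 0.002, -0.0], [0.0, 0.0, 0.0, 1.0]]
```

View pics/w1.png

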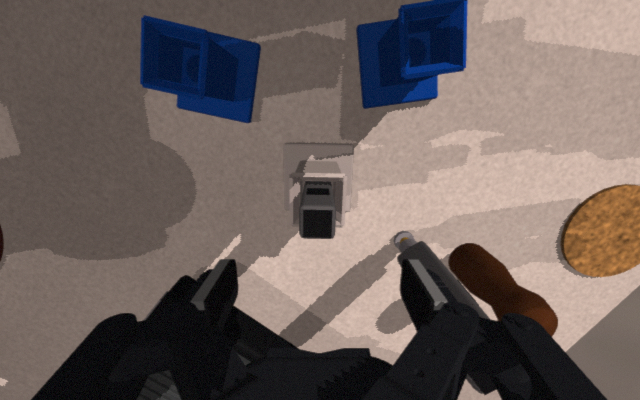

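Call:
move_arm:
  increments:
    - [[0,0.01,-0.0056,0.0125],[0.07,0,0,0],[0.07,0,0,0],[0.07,0,0,0],[0.07,0,0,0],[0.07,0,0,0],[0.05,0,0,0],[0.03,0,0,0],[0,0,0,0],[0,0,0,0]]
  gripper: 0

```text
t: 3.48
tool_pos: [0.4409, 0.3482, 0.138]
tool_rot: [-0.416, 1.531, 0.416]
contact_force: [0.2, 0.5, -0.3]
opening: 0.085
```

Call:
move_arm:
  increments:
    - [[0,0,0,0],[0,0,0,0],[0,0,0,0],[0,0,0,0],[0,0,0,0],[0,0,0,0],[0,0,0,0],[0,0,0,0],[0,0,0,0],[0,0,0,0]]
  gripper: 1
  squeeze: 30

```text
t: 4.32
tool_pos: [0.4411, 0.3483, 0.1384]
tool_rot: [-0.415, 1.53, 0.416]
contact_force: [-1.1, -0.9, 5.8]
opening: 0.0278
```

Call:
move_arm:
  increments:
    - [[-0.03,0,0,0],[-0.06,0,0,0],[-0.08,0,0,0],[-0.08,0,0,0],[-0.08,0,0,0],[-0.07,0,0,0],[-0.04,0,0,0],[0,-0.06,0,0],[0,-0.08,0,0],[0,-0.06,0,0],[0,-0.02,0,0],[0.05,0,0,0],[0.08,0,0,0],[0.08,0,0,0],[0.06,0,0,0],[0.02,0,0,0],[0,0,0,0],[0,0,0,0]]

```text
t: 5.82
tool_pos: [0.4682, 0.301, 0.175]
tool_rot: [-0.416, 1.531, 0.416]
contact_force: [0.2, 0.4, -1.1]
opening: 0.0275
```

```bash
cat >> h.py <<'E'
def bar(cam,tag=None,lim=.12):
    """wand axis from depth: points near grasp in tool y / tool -x plane"""
    o,M=state(); G=np.array(o['tool_pos'])+M[:,0]*-.005
    im=ctrl.get_image(cam); 
    if tag: save(tag+'.png',im['pixels'])
    T=ctrl.trace(cam,'wand'); best=None
    for t in T:
        P=pts(im,t['region']); 
        if not len(P): continue
        L=(P-G)@M   # tool coords about grasp
        k=np.linalg.norm(L,axis=1)<.135
        print(' wand',round(t['score'],2),len(P),k.sum(),np.median(L,0).round(3))
        if k.sum()>.5*len(P) and best is None: best=L[k]
    return o,M,im,best
E
python3 - <<'E'
from h import *
for cam in ['scene','top']:
    o,M,im,L=bar(cam,'t1'+cam)
    if L is not None:
        for n,a in (('x',L[:,0]),('y',L[:,1]),('z',L[:,2])): print(n,np.percentile(a,[1,10,50,90,99]).round(3))
a=cv2.imread('pics/t1scene.png')[60:230,250:500]; cv2.imwrite('pics/t1c.png',cv2.resize(a,None,fx=3,fy=3))
E
```

```text
t 5.82 pos [0.4682 0.301  0.175 ] jaw 30.41 x [-0.001 -0.    -1.   ] F [ 0.2  0.4 -1.1] op 0.0275 q6 -0.09
 wand 0.77 360 358 [ 0.025 -0.013  0.   ]
 wand 0.65 876 236 [ 0.035 -0.048  0.124]
x [-0.034 -0.03   0.025  0.101  0.124]
y [-0.019 -0.017 -0.013 -0.004  0.031]
z [-0.013 -0.01   0.001  0.011  0.014]
t 5.92 pos [0.4692 0.3013 0.1766] jaw 30.4 x [ 0.002  0.001 -1.   ] F [ 1.2 -0.7 -1.8] op 0.0277 q6 -0.09
 wand 0.56 305 101 [ 0.028 -0.049  0.116]
```

View pics/t1c.png

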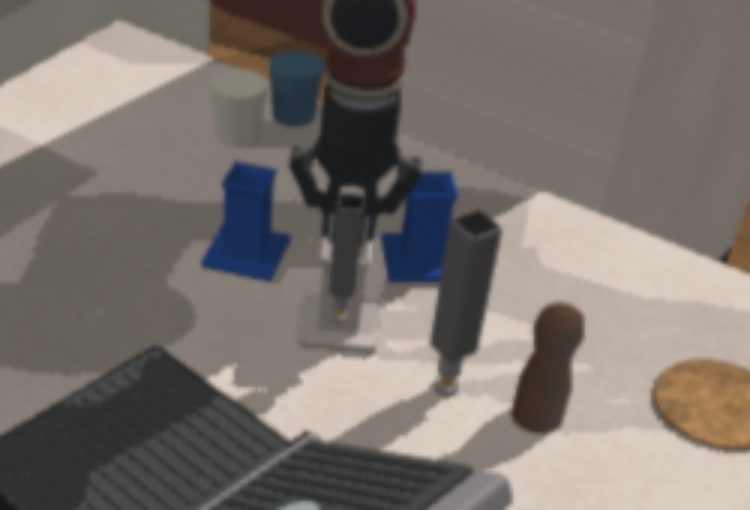

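Call:
move_arm:
  increments:
    - [[0,0.012,0,0],[0,0.012,0,0],[0,0.012,0,0],[0,0.012,0,0],[0,0.012,0,0],[0,0.012,0,0],[0,0.012,0,0],[0,0.012,0,0],[0,0.012,0,0],[0,0.012,0,0],[0,0.012,0,0],[0,0.012,0,0],[0,0.012,0,0],[0,0.012,0,0],[0,0.012,0,0],[0,0,0,0]]
  squeeze: 20

```text
t: 7.35
tool_pos: [0.446, 0.3392, 0.175]
tool_rot: [-0.417, 1.53, 0.415]
contact_force: [2.4, -4.5, -2.3]
opening: 0.0277
```

```bash
cat >> h.py <<'E'
def tilt(L):
    """front face line (y vs x) in tool y/x plane: axis angle about jaw"""
    k=(np.abs(L[:,2])<.0125)&(L[:,0]>-.04)
    Q=L[k][:,:2].astype(np.float32)
    return Q
E
python3 - <<'E'
from h import *
o,M,im,L=bar('scene','t2scene')
if L is not None:
    k=(L[:,0]>.0)&(np.abs(L[:,2])<.013); Q=L[k]
    for lo in np.arange(-.04,.13,.01):
        s=Q[(Q[:,0]>=lo)&(Q[:,0]<lo+.01)] if lo>=0 else L[(L[:,0]>=lo)&(L[:,0]<lo+.01)]
        if len(s): print(round(lo,2),len(s),np.percentile(s[:,1],[5,50,95]).round(4))
E
```

```text
t 7.35 pos [0.446  0.3392 0.175 ] jaw 30.4 x [ 0.001 -0.001 -1.   ] F [ 2.4 -4.5 -2.3] op 0.0277 q6 -0.01
 wand 0.74 303 303 [ 0.025 -0.029  0.   ]
 wand 0.61 11592 0 [ 0.053 -0.424 -0.087]
 wand 0.56 821 20 [ 0.033 -0.093  0.124]
 wand 0.25 560 149 [ 0.166 -0.013  0.002]
-0.04 18 [-0.0103 -0.0047  0.0031]
-0.03 24 [-0.0158 -0.0095 -0.0048]
-0.02 24 [-0.0169 -0.0116 -0.0073]
-0.01 27 [-0.0214 -0.0181 -0.0133]
0.0 25 [-0.0272 -0.0223 -0.0173]
0.01 22 [-0.0305 -0.0268 -0.0208]
0.02 26 [-0.0376 -0.0299 -0.0235]
0.03 19 [-0.0374 -0.0339 -0.0277]
0.04 24 [-0.0417 -0.0377 -0.0334]
0.05 24 [-0.0478 -0.0419 -0.0372]
0.06 16 [-0.05   -0.047  -0.0423]
0.07 11 [-0.0495 -0.0447 -0.0413]
0.08 14 [-0.0541 -0.0494 -0.043 ]
0.09 11 [-0.0565 -0.0485 -0.0439]
0.1 13 [-0.0589 -0.0542 -0.0451]
0.11 1 [-0.0191 -0.0191 -0.0191]
0.12 3 [-0.0134 -0.0128 -0.0121]
```

Call:
move_arm:
  increments:
    - [[0,0.012,0,0],[0,0.012,0,0],[0,0.008,0,0],[0,0,0,0],[0,-0.02,0,0],[0,-0.03,0,0],[0,-0.03,0,0],[0,-0.03,0,0],[0,-0.03,0,0],[-0.06,0,0,0],[-0.08,0,0,0],[-0.08,0,0,0],[-0.08,0,0,0],[-0.06,0,0,0],[0,0,0,0],[0,0,0,0]]

```text
t: 8.78
tool_pos: [0.4602, 0.316, 0.2661]
tool_rot: [-0.415, 1.529, 0.416]
contact_force: [-0.6, -0.8, -1.6]
opening: 0.0273
```

```bash
cat >> h.py <<'E'
def prof(L):
    xs,ys=[],[]
    for lo in np.arange(0,.07,.01):
        s=L[(L[:,0]>=lo)&(L[:,0]<lo+.01)&(np.abs(L[:,2])<.013)]
        if len(s)>5: xs.append(s[:,0].mean()); ys.append(np.median(s[:,1]))
    p=np.polyfit(xs,ys,1); th=np.arctan(-p[0]); print('tilt',np.degrees(th).round(1),'face offset at grasp mm',round(1000*p[1]*np.cos(th),1),'resid',np.std(np.polyval(p,xs)-ys).round(4))
    a=np.array([-np.cos(th),np.sin(th),0]); s=L@a; print('top/bottom along axis',np.percentile(s,[1,3,97,99]).round(4)); return th
E
python3 - <<'E'
from h import *
for cam in ['scene','top']:
    o,M,im,L=bar(cam,'t3'+cam)
    if L is not None: prof(L)
print((ctrl.get_obs()['tool_pos']))
E
```

```text
t 8.78 pos [0.4602 0.316  0.2661] jaw 30.35 x [ 0.002  0.001 -1.   ] F [-0.6 -0.8 -1.6] op 0.0273 q6 -0.06
 wand 0.96 890 16 [ 0.135 -0.065  0.123]
 wand 0.72 427 418 [ 0.026 -0.034  0.001]
tilt 23.3 face offset at grasp mm -22.3 resid 0.0018
top/bottom along axis [-0.1203 -0.1174  0.0256  0.0289]
t 8.88 pos [0.4591 0.3157 0.2636] jaw 30.36 x [-0.002 -0.001 -1.   ] F [-0.6  0.4 -1.1] op 0.0279 q6 -0.06
 wand 0.72 307 304 [ 0.038 -0.04  -0.003]
 wand 0.57 701 74 [ 0.086 -0.057  0.117]
tilt 24.5 face offset at grasp mm -22.1 resid 0.001
top/bottom along axis [-0.1188 -0.1178 -0.0103 -0.0078]
[0.45885544 0.31570269 0.26324696]
```

Run:
```python
import cv2,numpy as np
a=cv2.imread('pics/t2scene.png')[60:190,300:460]; b=cv2.imread('pics/t3scene.png')[60:190,300:460]
cv2.imwrite('pics/t23.png',cv2.resize(np.hstack([a,b]),None,fx=2.5,fy=2.5,interpolation=cv2.INTER_CUBIC))
```

```text
(no output)
```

View pics/t23.png

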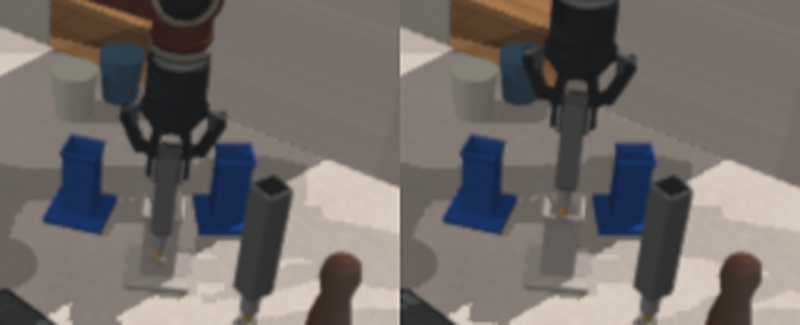

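Call:
move_arm:
  increments:
    - [[0.05,0,0,0],[0.08,0,0,0],[0.08,0,0,0],[0.058,0,0,0],[0,0.036,0,0],[0,0.036,0,0],[0,0.036,0,0],[0,0.036,0,0],[0,0.0125,0,0],[0,0.0125,0,0],[0,0.0125,0,0],[0,0.0125,0,0],[0,0.0125,0,0],[0,0.0125,0,0],[0,0.0125,0,0],[0,0.0125,0,0],[0,0,0,0]]

```text
t: 10.4
tool_pos: [0.4288, 0.3689, 0.1986]
tool_rot: [-0.416, 1.53, 0.415]
contact_force: [1.1, -2.8, 1.2]
opening: 0.0273
```

Call:
move_arm:
  increments:
    - [[0,-0.03,0,0],[0,-0.04,0,0],[0,-0.05,0,0],[0,-0.04,0,0],[-0.05,0,0,0],[-0.08,0,0,0],[-0.08,0,0,0],[-0.06,0,0,0],[0,0,0,0],[0,0,0,0]]

```text
t: 11.23
tool_pos: [0.4496, 0.3345, 0.2675]
tool_rot: [-0.414, 1.528, 0.416]
contact_force: [0.1, -0.6, -2.4]
opening: 0.0278
```

Run:
```python
from h import *
for cam in ['scene','top']:
    o,M,im,L=bar(cam,'t4'+cam)
    if L is not None: prof(L)
```

```text
t 11.23 pos [0.4496 0.3345 0.2675] jaw 30.36 x [ 0.002  0.002 -1.   ] F [ 0.1 -0.6 -2.4] op 0.0278 q6 -0.02
 wand 0.85 902 0 [ 0.129 -0.086  0.122]
 wand 0.61 496 445 [ 0.026 -0.03   0.001]
tilt 26.5 face offset at grasp mm -22.4 resid 0.0016
top/bottom along axis [-0.1196 -0.1161  0.0276  0.0302]
t 11.33 pos [0.4485 0.334  0.2647] jaw 30.37 x [-0.002 -0.001 -1.   ] F [-0.1 -0.4 -1.8] op 0.0276 q6 -0.02
 wand 0.96 658 0 [ 0.083 -0.078  0.116]
 wand 0.64 308 308 [ 0.031 -0.041 -0.002]
tilt 27.4 face offset at grasp mm -22.8 resid 0.0014
top/bottom along axis [-0.1206 -0.1194 -0.0067 -0.0051]
```

Call:
move_arm:
  increments:
    - [[-0.02,-0.05,-0.01,0],[-0.025,-0.1,-0.022,0],[-0.025,-0.118,-0.0254,0],[-0.025,-0.118,-0.0254,0],[-0.025,-0.118,-0.0254,0],[-0.025,-0.118,-0.0254,0],[-0.025,-0.118,-0.0254,0],[-0.025,-0.118,-0.0254,0],[-0.025,-0.118,-0.0254,0],[-0.025,-0.118,-0.0254,0],[-0.025,-0.118,-0.0254,0],[-0.025,-0.118,-0.0254,0],[-0.025,-0.118,-0.0254,0],[0,-0.0856,-0.0186,0],[0,0,0,0]]
  squeeze: 60

```text
t: 12.68
tool_pos: [0.5721, -0.0426, 0.3455]
tool_rot: [-0.413, 1.532, 0.411]
contact_force: [0.5, 0.2, -1.6]
opening: 0.0276
```

Call:
move_arm:
  increments:
    - [[0,0,0,-0.04],[0,0,0,-0.07],[0,0,0,-0.07],[0,0,0,-0.07],[0,0,0,-0.07],[0,0,0,-0.07],[0,0,0,-0.07],[0,0,0,-0.065],[0,0,0,-0.04],[0,0,0,0],[0,0,0,0]]

```text
t: 13.6
tool_pos: [0.5712, -0.0381, 0.3453]
tool_rot: [-1.094, 1.279, 1.095]
contact_force: [-0.3, 0.5, -0.8]
opening: 0.0274
```

```bash
cat >> h.py <<'E'
def plane(P):
    for _ in range(6):
        u,s,v=np.linalg.svd(P-P.mean(0),full_matrices=False); n=v[2]*np.sign(v[2][2]); d=np.abs((P-P.mean(0))@n); P=P[d<max(.004,1.5*np.median(d))]
    return P.mean(0),n
def rel(cam,tag):
    o,M,im,L=bar(cam,tag)
    pos=np.array(o['tool_pos']); G=pos-M[:,0]*.005
    if L is not None and len(L)>30:
        k=np.abs(L[:,2])<.016
        print(' L ranges',np.percentile(L,[1,50,99],axis=0).round(3).tolist()); prof(L)
    ts=ctrl.trace(cam,'spot')
    for t in ts[:2]:
        S=pts(im,t['region']); 
        if len(S)<20: continue
        c=np.median(S,0); P=pts(im); Q=P[np.linalg.norm(P-c,axis=1)<.085]; m,n=plane(Q); print('spot',round(t['score'],2),len(S),S.mean(0).round(4),'n',n.round(3),np.degrees(np.arccos(n[2])).round(1),np.degrees(np.arctan2(n[1],n[0])).round(1),'in tool(G)',((S.mean(0)-G)@M).round(4))
    return im
E
python3 - <<'E'
from h import *
for c in ['scene','top','wrist']: rel(c,'p1'+c)
E
```

```text
t 13.6 pos [ 0.5712 -0.0381  0.3453] jaw 81.14 x [-0.001  0.    -1.   ] F [-0.3  0.5 -0.8] op 0.0274 q6 -1.61
 wand 0.87 724 711 [ 0.03  -0.035 -0.005]
 wand 0.87 881 0 [0.203 0.024 0.357]
 L ranges [[-0.03, -0.074, -0.015], [0.029, -0.035, -0.006], [0.098, -0.005, 0.013]]
tilt 26.7 face offset at grasp mm -22.7 resid 0.0017
top/bottom along axis [-0.1198 -0.1176  0.0204  0.0249]
spot 0.46 114 [ 0.6537 -0.05    0.1662] n [-0.483  0.072  0.873] 29.2 171.5 in tool(G) [ 0.1839 -0.0835  0.001 ]
t 13.75 pos [ 0.5715 -0.0382  0.3456] jaw 81.18 x [-0.  0. -1.] F [-0.7  0.6 -1.2] op 0.0271 q6 -1.61
 wand 0.85 658 0 [0.161 0.04  0.359]
 wand 0.46 100 98 [-0.027  0.014  0.   ]
 L ranges [[-0.032, 0.007, -0.013], [-0.027, 0.013, 0.0], [-0.021, 0.019, 0.013]]Traceback (most recent call last):
  File "<stdin>", line 2, in <module>
  File "h.py", line 50, in rel
    print(' L ranges',np.percentile(L,[1,50,99],axis=0).round(3).tolist()); prof(L)
                                                                            ~~~~^^^
  File "h.py", line 39, in prof
    p=np.polyfit(xs,ys,1); th=np.arctan(-p[0]); print('tilt',np.degrees(th).round(1),'face offset at grasp mm',round(1000*p[1]*np.cos(th),1),'resid',np.std(np.polyval(p,xs)-ys).round(4))
    raise TypeError("expected non-empty vector for x")
TypeError: expected non-empty vector for x
```

Run:
```python
from h import *
import numpy as np
o,M,im,L=bar('wrist','p1wrist')
if L is not None: print(np.percentile(L,[1,25,50,75,99],axis=0).round(3).tolist())
G=np.array(o['tool_pos'])-M[:,0]*.005
L=(pts(im)-G)@M
k=(np.abs(L[:,2])<.011)&(L[:,0]>-.06)&(L[:,0]<.13)&(np.abs(L[:,1])<.1); Q=L[k]
for lo in np.arange(-.05,.13,.01):
    s=Q[(Q[:,0]>=lo)&(Q[:,0]<lo+.01)]
    if len(s)>3: print(round(lo,2),len(s),np.percentile(s[:,1],[5,25,50,75,95]).round(4))
t=ctrl.trace('wrist','spot')
for t in t[:2]:
    S=pts(im,t['region']); 
    if len(S)>20:
        P=pts(im);m,n=plane(P[np.linalg.norm(P-np.median(S,0),axis=1)<.085]);print('spot',t['score'],len(S),S.mean(0).round(4),n.round(3),((S.mean(0)-G)@M).round(4),(n@M).round(3))
```

```text
t 13.85 pos [ 0.5716 -0.0382  0.3457] jaw 81.2 x [-0. -0. -1.] F [-0.3  0.  -2.4] op 0.0272 q6 -1.61
 wand 0.88 4778 4778 [-0.028  0.011  0.   ]
[[-0.033, -0.001, -0.013], [-0.031, 0.006, -0.006], [-0.028, 0.011, 0.0], [-0.024, 0.017, 0.007], [-0.018, 0.022, 0.014]]
-0.04 1343 [-0.001   0.0019  0.0041  0.0061  0.0081]
-0.03 2421 [0.0081 0.0114 0.0148 0.0185 0.0211]
-0.02 217 [0.0207 0.0212 0.0214 0.0217 0.022 ]
spot 0.55 775 [ 0.645  -0.049   0.1639] [-0.476  0.072  0.876] [ 0.1868 -0.0743  0.0005] [-0.876  0.482 -0.001]
```

View pics/p1wrist.png

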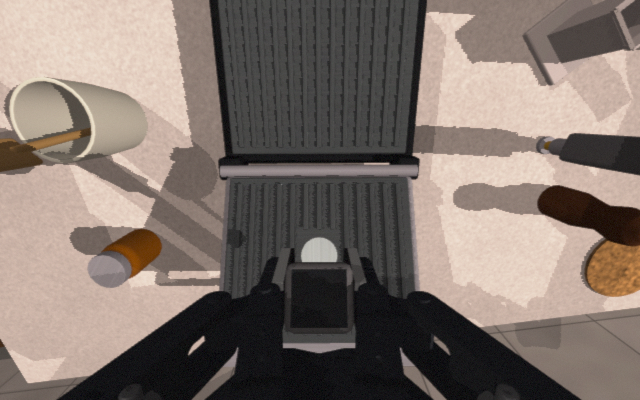

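Run:
```python
from h import *
for cam in ['wrist','top']:
    o,M,im,_=bar(cam)
    G=np.array(o['tool_pos'])-M[:,0]*.005
    for t in ctrl.trace(cam,'wand'):
        r=cv2.erode(t['region'].astype(np.uint8),np.ones((5,5) if cam=='wrist' else (2,2)))>0
        L=(pts(im,r)-G)@M
        if len(L)<10 or np.linalg.norm(np.median(L,0))>.06: continue
        c=L.mean(0);n=np.linalg.svd(L-c,full_matrices=False)[2][2]; n*=-np.sign(n[0]); print(cam,len(L),c.round(4),n.round(3),'tilt',np.degrees(np.arctan2(n[1],-n[0])).round(1),'roll',np.degrees(n[2]).round(1),'ext',np.percentile((pts(im,t['region'])-G)@M,[1,99],axis=0).round(4).tolist())
```

```text
t 14.0 pos [ 0.5716 -0.0382  0.3458] jaw 81.21 x [-0.  0. -1.] F [-0.2  0.3 -1.4] op 0.0273 q6 -1.61
 wand 0.92 4833 4819 [-0.027  0.011  0.001]
wrist 4264 [-0.0274  0.0115  0.0006] [-0.858  0.514  0.003] tilt 31.0 roll 0.2 ext [[-0.0334, -0.0019, -0.0131], [-0.0169, 0.0218, 0.0143]]
t 14.15 pos [ 0.5717 -0.0381  0.3458] jaw 81.23 x [-0.  0. -1.] F [-0.2 -0.2 -1.9] op 0.0271 q6 -1.61
 wand 0.82 668 0 [0.164 0.04  0.359]
 wand 0.54 84 84 [-0.027  0.013  0.003]
top 64 [-0.0269  0.0134  0.0013] [-0.744  0.666  0.05 ] tilt 41.8 roll 2.8 ext [[-0.0541, 0.0061, -0.0107], [-0.0204, 0.0182, 0.0139]]
```

Call:
move_arm:
  increments:
    - [[0.0196,0.035,0.002,0],[0.0196,0.035,0.002,0],[0.042,-0.0234,0,0],[0.042,-0.0234,0,0],[0.042,-0.0234,0,0],[0.042,-0.0234,0,0],[0.03,-0.0168,0,0],[0.0112,-0.0062,0,0],[0,0,0,0],[0,0,0,0]]

```text
t: 15.13
tool_pos: [0.5835, -0.039, 0.2836]
tool_rot: [-1.095, 1.278, 1.096]
contact_force: [0.5, 0.2, -1.8]
opening: 0.0273
```

Run:
```python
from h import *
im=rel('scene','p2scene')
T=ctrl.trace('scene','tip')
o,M=state();G=np.array(o['tool_pos'])-M[:,0]*.005
for t in T[:2]: 
    L=(pts(im,t['region'])-G)@M; print('tip',t['score'],t['pixel'],len(L),np.percentile(L,[1,50,99],axis=0).round(3).tolist() if len(L) else '')
a=im['pixels'][150:270,290:450]; save('p2c.png',cv2.resize(a,None,fx=5,fy=5,interpolation=cv2.INTER_CUBIC))
```

```text
t 15.13 pos [ 0.5835 -0.039   0.2836] jaw 81.23 x [-0.  0. -1.] F [ 0.5  0.2 -1.8] op 0.0273 q6 -1.61
 wand 0.95 631 622 [ 0.029 -0.035 -0.005]
 wand 0.7 899 0 [0.145 0.036 0.357]
 L ranges [[-0.03, -0.075, -0.015], [0.028, -0.035, -0.005], [0.1, -0.006, 0.011]]
tilt 27.0 face offset at grasp mm -22.2 resid 0.0019
top/bottom along axis [-0.1213 -0.1188  0.0195  0.024 ]
spot 0.53 104 [ 0.6531 -0.0505  0.1662] n [-0.485  0.073  0.872] 29.3 171.4 in tool(G) [ 0.1224 -0.0706 -0.0007]
t 15.33 pos [ 0.5835 -0.039   0.2847] jaw 81.24 x [ 0.002 -0.    -1.   ] F [ 0.7 -0.4 -1.9] op 0.0275 q6 -1.61
tip 0.58 [225.0, 349.9] 50 [[0.087, -0.077, -0.01], [0.099, -0.068, -0.002], [0.145, -0.033, 0.037]]
tip 0.48 [187.2, 401.2] 19 [[0.271, 0.036, 0.355], [0.278, 0.042, 0.362], [0.283, 0.051, 0.368]]
```

View pics/p2c.png

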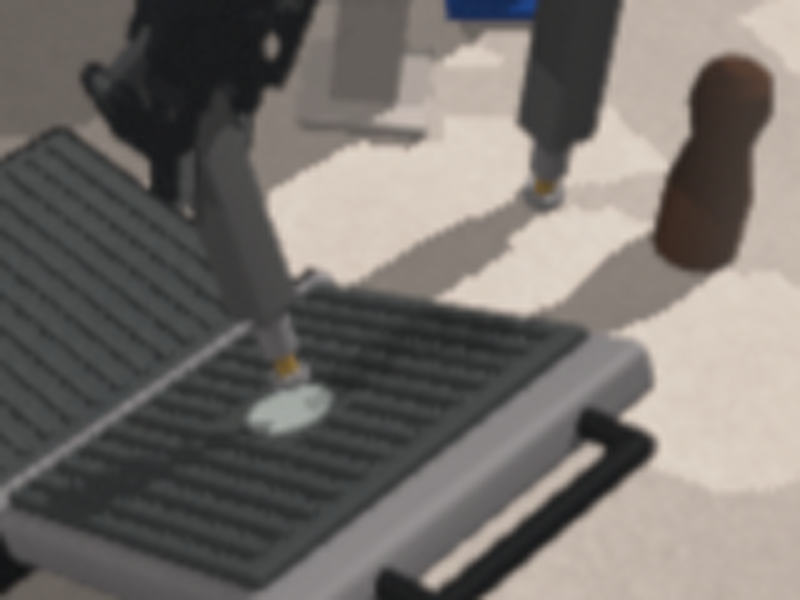

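```bash
cat > pr.py <<'E'
from h import *
o,M=state();G=np.array(o['tool_pos'])-M[:,0]*.005
im=ctrl.get_image('scene');E=np.linalg.inv(im['extrinsics']);K=im['K']
def pr(w):
    c=E[:3,:3]@w+E[:3,3]; return np.array([K[0,0]*c[0]/-c[2]+K[0,2], K[1,1]*-c[1]/-c[2]+K[1,2]])
crop=lambda p:((p-[290,150])*5).round(0)
for th in (27,29,31):
    t=np.radians(th);a=np.array([-np.cos(t),np.sin(t),0]);b=np.array([np.sin(t),np.cos(t),0]);top=np.array([-.0275,.0115,0]);tip=top-a*.155
    W=lambda l:G+M@l
    sh=top-a*.115
    # bar edges at z=+14 (right, -y face), shoulder & near top
    e=np.array([0,0,.014])
    print(th,'tip',crop(pr(W(tip))),tip.round(4),'edge(-b,+z) bottom/mid',crop(pr(W(sh-.014*b+e))),crop(pr(W(sh+a*.06-.014*b+e))),'edge(-b,-z)',crop(pr(W(sh-.014*b-e))),crop(pr(W(sh+a*.06-.014*b-e))),'edge(+b,-z)',crop(pr(W(sh+.014*b-e))))
S=np.array([.654,-.051,.166]);print('spot',crop(pr(S)))
E
python3 pr.py
```

```text
t 15.33 pos [ 0.5835 -0.039   0.2847] jaw 81.24 x [ 0.002 -0.    -1.   ] F [ 0.7 -0.4 -1.9] op 0.0275 q6 -1.61
27 tip [274. 374.] [ 0.1106 -0.0589  0.    ] edge(-b,+z) bottom/mid [291. 295.] [257. 186.] edge(-b,-z) [250. 323.] [214. 213.] edge(+b,-z) [213. 314.]
29 tip [282. 376.] [ 0.1081 -0.0636  0.    ] edge(-b,+z) bottom/mid [296. 296.] [259. 186.] edge(-b,-z) [255. 323.] [217. 213.] edge(+b,-z) [219. 316.]
31 tip [289. 378.] [ 0.1054 -0.0683  0.    ] edge(-b,+z) bottom/mid [301. 296.] [261. 185.] edge(-b,-z) [260. 323.] [219. 212.] edge(+b,-z) [224. 318.]
spot [289. 407.]
```

Call:
move_arm:
  increments:
    - [[0.007,0.0124,0,0],[0.0153,-0.0084,0,0],[0.015,-0.0085,0,0],[0.015,-0.0085,0,0],[0.007,-0.0039,0,0],[0.007,-0.0039,0,0],[0,0,0,0],[0,0,0,0]]

```text
t: 16.05
tool_pos: [0.5883, -0.0397, 0.2672]
tool_rot: [-1.095, 1.278, 1.097]
contact_force: [-1.9, 0.5, -1.0]
opening: 0.0271
```

Run:
```python
from h import *
o,M=state()
im=ctrl.get_image('scene'); state()
a=im['pixels'][170:260,300:420]; save('p3c.png',cv2.resize(a,None,fx=6,fy=6,interpolation=cv2.INTER_CUBIC))
```

```text
t 16.05 pos [ 0.5883 -0.0397  0.2672] jaw 81.23 x [-0.001  0.    -1.   ] F [-1.9  0.5 -1. ] op 0.0271 q6 -1.61
t 16.1 pos [ 0.5884 -0.0397  0.2673] jaw 81.23 x [-0.  0. -1.] F [-1.7 -0.2 -0.5] op 0.0273 q6 -1.61
```

View pics/p3c.png

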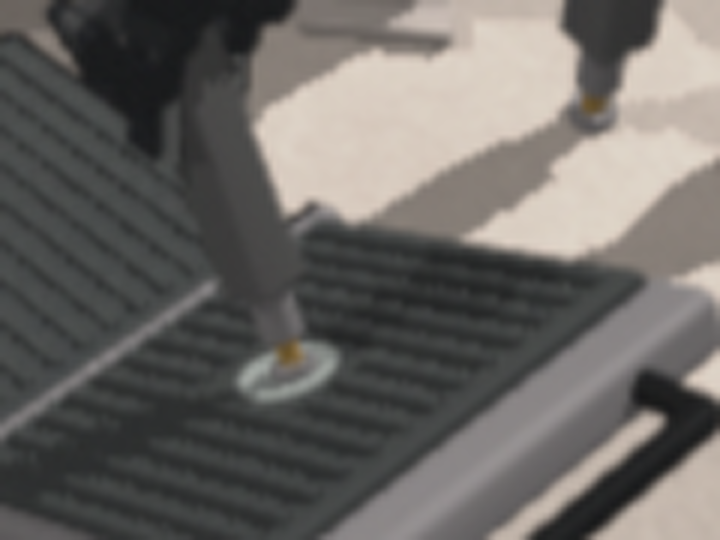

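Call:
move_arm:
  increments:
    - [[0.0035,-0.00195,0,0],[0.0035,-0.00195,0,0],[0.0035,-0.00195,0,0],[0.0035,-0.00195,0,0],[0.0035,-0.00195,0,0],[0.0035,-0.00195,0,0],[0.0035,-0.00195,0,0],[0,0,0,0],[0,0,0,0]]

```text
t: 16.85
tool_pos: [0.5919, -0.0403, 0.2613]
tool_rot: [-1.096, 1.277, 1.095]
contact_force: [-3.7, -0.1, 3.4]
opening: 0.0275
```

Call:
move_arm:
  increments:
    - [[0.0035,-0.00195,0,0],[0,0,0,0],[0,0,0,0]]

```text
t: 17.1
tool_pos: [0.5924, -0.0404, 0.2604]
tool_rot: [-1.096, 1.277, 1.095]
contact_force: [-3.2, 0.3, 3.6]
opening: 0.0277
```

Call:
move_arm:
  increments:
    - [[0.0018,-0.001,0,0],[0,0,0,0],[0,0,0,0]]

```text
t: 17.35
tool_pos: [0.5926, -0.0404, 0.2602]
tool_rot: [-1.096, 1.278, 1.096]
contact_force: [-4.9, 1.1, 5.8]
opening: 0.0271
```

Call:
move_arm:
  increments:
    - [[0.0018,-0.001,0,0],[0,0,0,0],[0,0,0,0],[0,0,0,0]]

```text
t: 17.68
tool_pos: [0.5927, -0.0404, 0.2603]
tool_rot: [-1.096, 1.278, 1.096]
contact_force: [-5.9, -0.2, 6.4]
opening: 0.0273
```

Run:
```python
from h import *
F=[]
for i in range(6):
    im=ctrl.get_image('scene'); F.append(ctrl.get_obs()['contact_force'])
F=np.array(F)-[.3,.1,-1.8]; n=np.array([-.484,.073,.872]); print((F@n).round(1),F.mean(0).round(1)); state()
a=im['pixels'][170:260,300:420]; save('p4c.png',cv2.resize(a,None,fx=6,fy=6,interpolation=cv2.INTER_CUBIC))
```

```text
[10.  10.1 11.3 10.3  9.8 10.6] [-5.7  0.9  8.6]
t 17.98 pos [ 0.5927 -0.0404  0.2603] jaw 81.23 x [-0. -0. -1.] F [-6.6  1.2  6.5] op 0.0272 q6 -1.61
```

View pics/p4c.png

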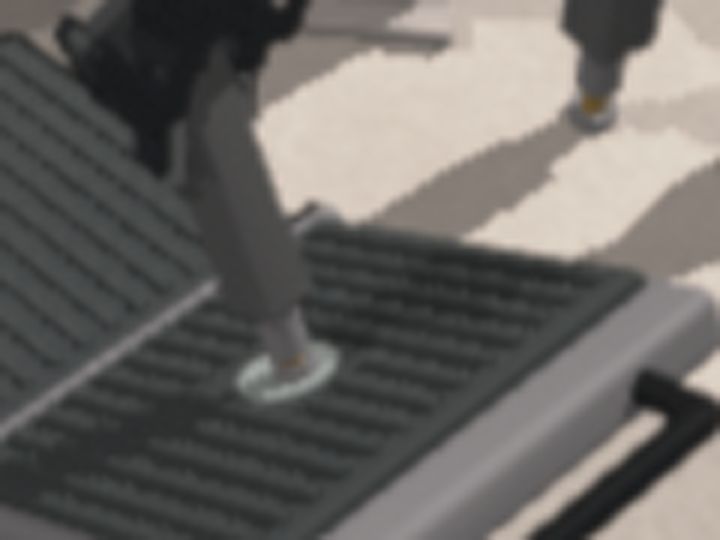

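Tip is centred on the spot and pushed in (about 10 N, above the 6 N stop). Next is the hold.

Call:
move_arm:
  increments:
    - [[0,0,0,0],[0,0,0,0],[0,0,0,0],[0,0,0,0],[0,0,0,0],[0,0,0,0],[0,0,0,0],[0,0,0,0],[0,0,0,0],[0,0,0,0],[0,0,0,0],[0,0,0,0],[0,0,0,0],[0,0,0,0],[0,0,0,0],[0,0,0,0],[0,0,0,0],[0,0,0,0],[0,0,0,0],[0,0,0,0]]

```text
t: 19.65
tool_pos: [0.5927, -0.0404, 0.2603]
tool_rot: [-1.096, 1.278, 1.096]
contact_force: [-5.4, 1.5, 6.9]
opening: 0.0272
```

Call:
move_arm:
  increments:
    - [[0,0,0,0],[0,0,0,0],[0,0,0,0],[0,0,0,0],[0,0,0,0],[0,0,0,0],[0,0,0,0],[0,0,0,0],[0,0,0,0],[0,0,0,0],[0,0,0,0],[0,0,0,0]]

```text
t: 20.65
tool_pos: [0.5927, -0.0404, 0.2603]
tool_rot: [-1.096, 1.278, 1.096]
contact_force: [-5.6, 0.1, 7.1]
opening: 0.0278
```

Call:
move_arm:
  increments:
    - [[-0.0105,0.0059,0,0],[-0.0105,0.0059,0,0],[-0.03,0.017,0,0],[-0.05,0.028,0,0],[-0.05,0.028,0,0],[-0.05,0.028,0,0],[-0.065,0,0,0],[-0.065,0,0,0],[-0.065,0,0,0],[0,0,0,0.04],[0,0,0,0.07],[0,0,0,0.07],[0,0,0,0.07],[0,0,0,0.07],[0,0,0,0.07],[0,0,0,0.07],[0,0,0,0.065],[0,0,0,0.04],[0,0,0,0]]

```text
t: 22.23
tool_pos: [0.5647, -0.0361, 0.3595]
tool_rot: [-0.415, 1.529, 0.414]
contact_force: [0.0, 0.8, -1.1]
opening: 0.0273
```

Call:
move_arm:
  increments:
    - [[0,0.05,0.009,0],[0,0.1,0.017,0],[0,0.1196,0.0208,0],[0,0.1196,0.0208,0],[0,0.1196,0.0208,0],[0,0.1196,0.0208,0],[0,0.1196,0.0208,0],[0,0.1196,0.0208,0],[0,0.1196,0.0208,0],[0,0.1196,0.0208,0],[0,0.1196,0.0208,0],[0,0.1196,0.0208,0],[0,0.1196,0.0208,0],[0,0.1196,0.0208,0],[0,0.1196,0.0208,0],[0,0.1196,0.0208,0],[0,0.1196,0.0208,0],[0,0.089,0.015,0],[0,0,0,0],[0,0,0,0]]

```text
t: 23.9
tool_pos: [0.3827, 0.4479, 0.3585]
tool_rot: [-0.419, 1.53, 0.418]
contact_force: [0.2, 0.6, -1.1]
opening: 0.0277
```

```bash
cat >> h.py <<'E'
def topface(cam='wrist'):
    o,M=state(); G=np.array(o['tool_pos'])-M[:,0]*.005; im=ctrl.get_image(cam)
    for t in ctrl.trace(cam,'wand'):
        r=cv2.erode(t['region'].astype(np.uint8),np.ones((5,5)))>0
        L=(pts(im,r)-G)@M
        if len(L)<100 or np.linalg.norm(np.median(L,0))>.06: continue
        k=np.ones(len(L),bool)
        for _ in range(5):
            c=L[k].mean(0);n=np.linalg.svd(L[k]-c,full_matrices=False)[2][2]; n*=-np.sign(n[0]); k=np.abs((L-c)@n)<.002
        print(cam,len(L),k.sum(),c.round(4),'tilt',np.degrees(np.arctan2(n[1],-n[0])).round(1),'roll',np.degrees(n[2]).round(1))
    return im
E
python3 - <<'E'
from h import *
im=topface()
for c in ['scene','top']:
    im=ctrl.get_image(c)
    for t in ctrl.trace(c,'spot')[:1]:
        S=pts(im,t['region']);P=pts(im);m,n=plane(P[np.linalg.norm(P-np.median(S,0),axis=1)<.085]);print(c,S.mean(0).round(4),n.round(3),np.degrees(np.arccos(n[2])).round(1))
E
```

```text
t 23.9 pos [0.3827 0.4479 0.3585] jaw 30.6 x [-0. -0. -1.] F [ 0.2  0.6 -1.1] op 0.0277 q6 0.2
wrist 4216 4068 [-0.0277  0.0102 -0.0002] tilt 31.2 roll 0.2
scene [ 0.6522 -0.0516  0.1655] [-0.483  0.072  0.873] 29.2
top [ 0.6543 -0.0516  0.166 ] [-0.486  0.072  0.871] 29.4
```

Call:
move_arm:
  increments:
    - [[0.05,0,0,0],[0.09,0,0,0],[0.09,0,0,0],[0.09,0,0,0],[0.09,0,0,0],[0.09,0,0,0],[0.08,0,0,0],[0.046,0,0,0],[0,-0.024,0,0],[0,-0.024,0,0],[0,-0.024,0,0],[0,0,0,0]]
  squeeze: 20

```text
t: 25.2
tool_pos: [0.3938, 0.4316, 0.2033]
tool_rot: [-0.412, 1.529, 0.417]
contact_force: [-1.3, 1.9, -4.4]
opening: 0.0272
```

Call:
move_arm:
  increments:
    - [[0,-0.016,0,0],[0,-0.016,0,0],[0,-0.016,0,0],[0,-0.016,0,0],[0,-0.016,0,0],[0,-0.016,0,0],[0,-0.016,0,0],[0,-0.016,0,0],[0,-0.016,0,0],[0,-0.016,0,0],[0,-0.016,0,0],[0,-0.016,0,0],[0,-0.016,0,0],[0,-0.016,0,0],[0,-0.016,0,0],[0,0,0,0]]

```text
t: 26.53
tool_pos: [0.4241, 0.381, 0.2043]
tool_rot: [-0.412, 1.527, 0.419]
contact_force: [-2.6, 4.7, 0.0]
opening: 0.0273
```

Run:
```python
from h import *
topface()
```

```text
t 26.53 pos [0.4241 0.381  0.2043] jaw 30.37 x [ 0.002  0.005 -1.   ] F [-2.6  4.7  0. ] op 0.0273 q6 0.07
wrist 7307 1511 [ 0.0128  0.0111 -0.0005] tilt 85.9 roll -0.3
```

Call:
move_arm:
  increments:
    - [[0,0.02,0,0],[0,0.03,0,0],[0,0.03,0,0],[0,0,0,0],[0,0,0,0]]

```text
t: 27.05
tool_pos: [0.4131, 0.3972, 0.2017]
tool_rot: [-0.417, 1.53, 0.416]
contact_force: [0.1, 0.1, -1.1]
opening: 0.0272
```

```bash
cat >> h.py <<'E'
def faces():
    o,M=state(); G=np.array(o['tool_pos'])-M[:,0]*.005; im=ctrl.get_image('wrist')
    t=ctrl.trace('wrist','wand')[0]; L=(pts(im,cv2.erode(t['region'].astype(np.uint8),np.ones((5,5)))>0)-G)@M
    L=L[np.linalg.norm(L,axis=1)<.14]
    rng=np.random.default_rng(0)
    for _ in range(3):
        if len(L)<150: break
        best=0
        for _ in range(400):
            a=L[rng.choice(len(L),3,False)]; n=np.cross(a[1]-a[0],a[2]-a[0]); l=np.linalg.norm(n)
            if l<1e-5: continue
            n/=l; k=np.abs((L-a[0])@n)<.0015
            if k.sum()>best: best=k.sum(); K=k
        c=L[K].mean(0); n=np.linalg.svd(L[K]-c,full_matrices=False)[2][2]; n*=-np.sign(n[0]) if abs(n[0])>abs(n[1]) else np.sign(n[1])
        print(' face',K.sum(),'c',c.round(4),'n',n.round(3),'ang',np.degrees(np.arctan2(n[1],-n[0])).round(1),'x range',np.percentile(L[K],[1,99],axis=0).round(4).tolist()); L=L[~K]
    return im
E
python3 - <<'E'
from h import *
im=faces(); save('r1.png',im['pixels'])
o,M,im,L=bar('scene','r1s')
if L is not None: prof(L)
E
```

```text
t 27.05 pos [0.4131 0.3972 0.2017] jaw 30.44 x [ 0.    -0.001 -1.   ] F [ 0.1  0.1 -1.1] op 0.0272 q6 0.11
 face 4192 c [ 0.0041  0.013  -0.0005] n [0.01  1.    0.009] ang 90.6 x range [[-0.0293, 0.0114, -0.0124], [0.0759, 0.0142, 0.0115]]
 face 2769 c [-0.0302  0.0013 -0.0008] n [-1.     0.028 -0.01 ] ang 1.6 x range [[-0.0314, -0.0098, -0.0129], [-0.0284, 0.0113, 0.0115]]
 face 146 c [-0.0293  0.0027  0.0053] n [-0.984  0.058  0.171] ang 3.4 x range [[-0.032, -0.009, -0.0109], [-0.0264, 0.0142, 0.0127]]
t 27.15 pos [0.4133 0.3968 0.2016] jaw 30.4 x [ 0.    -0.001 -1.   ] F [ 0.6 -0.2 -1.4] op 0.027 q6 0.11
 wand 0.93 939 0 [ 0.068 -0.158  0.123]
 wand 0.65 325 324 [ 0.02  -0.015  0.001]
tilt 0.7 face offset at grasp mm -15.5 resid 0.0005
top/bottom along axis [-0.1022 -0.0972  0.0326  0.0333]
```

Call:
move_arm:
  increments:
    - [[-0.05,0,0,0],[-0.08,0,0,0],[-0.05,0,0,0],[0,-0.04,0,0],[0,-0.07,0,0],[0,-0.07,0,0],[0,-0.04,0,0],[0,0,0,0],[0,0,0,0],[0.04,0,0,0],[0.06,0,0,0],[0.05,0,0,0],[0.02,0,0,0],[0,0,0,0]]

```text
t: 28.42
tool_pos: [0.4397, 0.3491, 0.2013]
tool_rot: [-0.417, 1.535, 0.415]
contact_force: [-0.1, -0.2, -1.6]
opening: 0.0272
```

Run:
```python
from h import *
faces(); im=ctrl.get_image('scene'); state()
save('d1.png',cv2.resize(im['pixels'][70:190,300:460],None,fx=5,fy=5,interpolation=cv2.INTER_CUBIC))
```

```text
t 28.42 pos [0.4397 0.3491 0.2013] jaw 30.42 x [-0.004 -0.002 -1.   ] F [-0.1 -0.2 -1.6] op 0.0272 q6 0.01
 face 4173 c [0.0018 0.0133 0.0009] n [0.011 1.    0.007] ang 90.6 x range [[-0.0319, 0.0117, -0.0111], [0.0732, 0.0144, 0.0127]]
 face 2842 c [-0.033   0.0018  0.0006] n [-0.999  0.037 -0.003] ang 2.1 x range [[-0.0342, -0.0096, -0.0115], [-0.0311, 0.0117, 0.013]]
 face 155 c [-0.0308  0.002   0.0001] n [-0.998  0.058 -0.002] ang 3.3 x range [[-0.0317, -0.01, -0.0126], [-0.0288, 0.0147, 0.0136]]
t 28.57 pos [0.4413 0.3498 0.2047] jaw 30.4 x [ 0.001  0.    -1.   ] F [-0.2 -0.1 -1.2] op 0.0274 q6 0.01
```

View pics/d1.png

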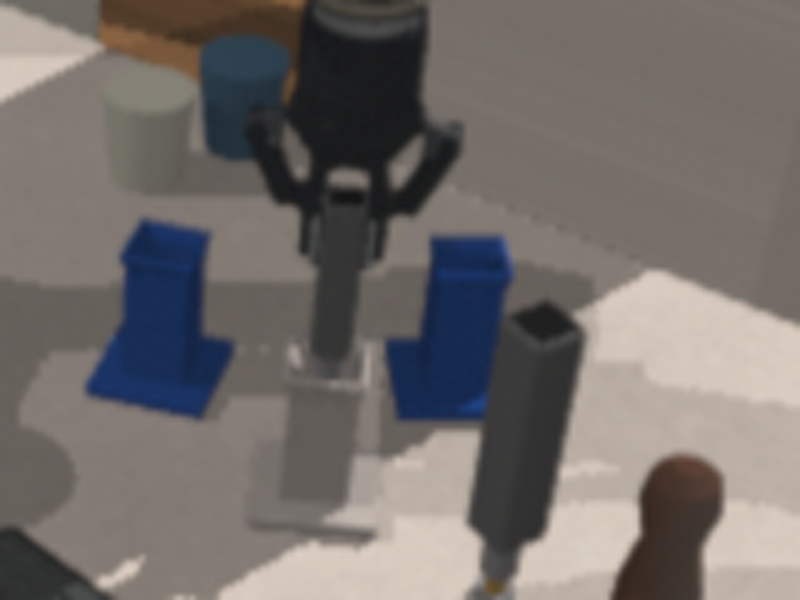

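The sleeve is in the mouth and roughly centred, so I lower slowly.

Call:
move_arm:
  increments:
    - [[0.02,0,0,0],[0.02,0,0,0],[0.02,0,0,0],[0.02,0,0,0],[0.02,0,0,0],[0.02,0,0,0],[0,0,0,0]]

```text
t: 29.15
tool_pos: [0.4404, 0.349, 0.1725]
tool_rot: [-0.416, 1.533, 0.415]
contact_force: [-0.5, -0.2, -2.0]
opening: 0.0275
```

Call:
move_arm:
  increments:
    - [[0.02,0,0,0],[0.02,0,0,0],[0.02,0,0,0],[0.02,0,0,0],[0.02,0,0,0],[0,0,0,0],[0,0,0,0]]

```text
t: 29.73
tool_pos: [0.4409, 0.3493, 0.1487]
tool_rot: [-0.416, 1.531, 0.415]
contact_force: [-0.1, -0.3, -1.3]
opening: 0.0277
```

Call:
move_arm:
  increments:
    - [[0.01,0,0,0],[0.01,0,0,0],[0.01,0,0,0],[0,0,0,0],[0,0,0,0]]

```text
t: 30.15
tool_pos: [0.441, 0.3494, 0.1415]
tool_rot: [-0.416, 1.531, 0.415]
contact_force: [1.2, -0.3, -1.0]
opening: 0.0271
```

Call:
move_arm:
  increments:
    - [[0.005,0,0,0],[0.005,0,0,0],[0,0,0,0],[0,0,0,0]]

```text
t: 30.48
tool_pos: [0.4411, 0.3495, 0.1392]
tool_rot: [-0.416, 1.531, 0.416]
contact_force: [-0.1, 0.8, -1.7]
opening: 0.0277
```

Call:
move_arm:
  increments:
    - [[0.005,0,0,0],[0.004,0,0,0],[0,0,0,0],[0,0,0,0]]

```text
t: 30.82
tool_pos: [0.4414, 0.3496, 0.1389]
tool_rot: [-0.416, 1.53, 0.416]
contact_force: [-2.9, -2.7, 7.5]
opening: 0.0277
```

Call:
move_arm:
  increments:
    - [[0,0,0,0],[0,0,0,0],[0,0,0,0],[0,0,0,0],[0,0,0,0],[0,0,0,0],[0,0,0,0],[0,0,0,0],[0,0,0,0],[0,0,0,0]]
  gripper: 0

```text
t: 31.65
tool_pos: [0.4412, 0.3495, 0.1369]
tool_rot: [-0.416, 1.531, 0.416]
contact_force: [0.4, -0.7, 0.2]
opening: 0.0855
```

Call:
move_arm:
  increments:
    - [[-0.02,0,0,0],[-0.05,0,0,0],[-0.08,0,0,0],[-0.08,0,0,0],[-0.08,0,0,0],[-0.08,0,0,0],[-0.08,0,0,0],[0,0.1,0,0],[0,0.1,0,0],[0,0,0,0],[0,0,0,0]]

```text
t: 32.57
tool_pos: [0.4156, 0.3933, 0.2558]
tool_rot: [-0.417, 1.529, 0.417]
contact_force: [0.4, -0.4, 0.3]
opening: 0.0857
```

Run:
```python
from h import *
state(); c=np.array([.4415,.3475])
for cam in ['top','scene','wrist']:
    im=ctrl.get_image(cam); P=pts(im); A=P[np.linalg.norm(P[:,:2]-c,axis=1)<.05]
    B=A[(A[:,2]>.167)&(A[:,2]<.185)]
    if len(B): print(cam,len(B),'topz',np.percentile(A[:,2],99).round(4),B.mean(0).round(4),[np.round(v,1) for v in cv2.minAreaRect((B[:,:2]*1000).astype(np.float32))])
    if cam!='wrist':
        for n in ['crock','mill','jar','spot']:
            for t in ctrl.trace(cam,n)[:2]:
                Q=pts(im,t['region']); print(' ',n,round(t['score'],2),np.median(Q,0).round(3))
    if cam=='scene': save('f1.png',cv2.resize(im['pixels'][70:190,300:460],None,fx=5,fy=5,interpolation=cv2.INTER_CUBIC))
```

```text
t 32.57 pos [0.4156 0.3933 0.2558] jaw 30.49 x [ 0.001  0.001 -1.   ] F [ 0.4 -0.4  0.3] op 0.0857 q6 0.1
top 128 topz 0.5666 [0.4451 0.3452 0.1745] [array([446.1, 346.3]), array([28.3, 27.3]), np.float64(31.2)]
  crock 0.91 [ 0.459 -0.358  0.074]
  mill 0.58 [0.683 0.348 0.119]
  jar 0.97 [ 0.656 -0.364  0.088]
scene 58 topz 0.5631 [0.4464 0.3421 0.174 ] [array([443.8, 346. ]), array([26., 33.]), np.float64(33.4)]
  crock 0.75 [ 0.476 -0.358  0.09 ]
  crock 0.39 [0.701 0.339 0.078]
  mill 0.7 [0.7   0.34  0.072]
  jar 0.89 [ 0.678 -0.385  0.088]
wrist 996 topz 0.1751 [0.4403 0.35   0.1732] [array([441.3, 348.1]), array([27.8, 28. ]), np.float64(31.3)]
```

View pics/f1.png

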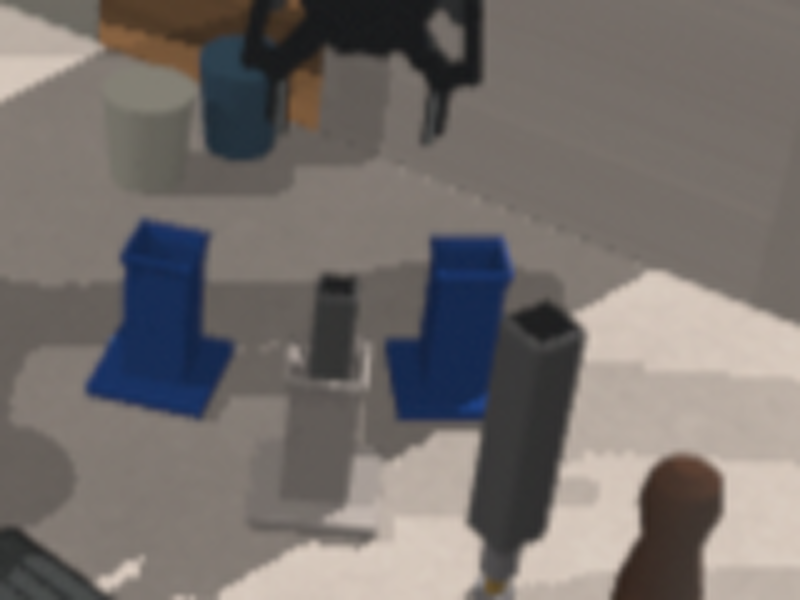

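The wand is back in the white dock at its original top height (0.1745 m). The bystanders haven't moved and the gripper is clear.

```bash
python3 -c "
from station import ctrl; print(ctrl.finish_job())"
```

```text
the job is handed in; nothing more can be done
None
```

The job is done and handed in at about 33 s of the 67 s allowed.

**What I did:** The tool can only yaw, so I gripped the smaller thermometer in the white dock, lifted it out and tilted it in the jaws by pushing it against the dock rim. I pressed it onto the spot along the plate's normal and held still for about 3 s. Then I backed off, set it upright against the other side of the rim, lowered it into the dock until it touched the ledge, let go and moved clear.

**Checks:**
- **Press:** the force was steady at about 10 N, above the 6 N needed to reach the stop and below the 25 N that moves the lid. Pictures showed the tip in the middle of the spot and pushed in; the probe's travel itself has no readout.
- **Lid:** the plate's tilt read 29.2–29.4° both before and after pressing.
- **Dock:** the thermometer's top is back at 0.1745 m, against 0.1747 m at the start. It stands upright, and the gripper touches nothing.
- **Crock, mill and jar:** they read within about 2 mm of where they started, apart from some depth noise on the mill. The larger thermometer and the blue docks were not touched.

**Where readings disagreed:**
- **Tilt in the grip:** the scene camera gave about 27° and the wrist camera about 31°. I took roughly 29–30°, so the tip was square to the plate to within about 2–3°.
- **Dock position:** the cameras differed by about 4 mm, so I used the point where I first gripped it.

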